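Make up two wash kits at the laundry counter

TASK

Make up the two wash kits from the stock on the counter. In the tray with three bays put the tall round bottle in the middle bay, with the knob-handled brush and the large cup in the bays either side of it; in the tray with two bays put the lidded jar and the small cup, one to each bay. Everything must sit upright and flat on the floor of its bay (cups mouth up, brush bristles down, crossways to the row of bays so that it fits), and leave the carton, the square bottle and the bell where they stand.

Things in the scene. Friction and masses are not known exactly. Their poses are not given: they have to be found in the camera images.
- tray3: Three-bay tray: fixed dark slate plastic tray, 256 mm long, 116 mm wide, with a low rim. Origin at the centre of its underside, on the counter; x axis along its length, y across, z up. Three equal bays in a row, centred at x = -84, 0 and +84 mm (y = 0); each bay is 80 mm along x and 108 mm along y inside. Floor 4 mm thick; rim and dividers 4 mm thick, their tops 14 mm above the counter (10 mm above the bay floor).
- tray2: Two-bay tray: fixed dark slate plastic tray, 172 mm long, 116 mm wide, with a low rim. Origin at the centre of its underside, on the counter; x axis along its length, y across, z up. Two equal bays centred at x = -42 and +42 mm (y = 0); bays, floor and rim as in the three-bay tray (80 x 108 mm inside, floor 4 mm, walls to 14 mm above the counter).
- bottle_mid (a point): Tall round bottle, white plastic with a paper band and a narrow grey cap, standing: body 50 mm diameter and straight up to 72 mm, shoulder, cap 28 mm diameter, 105 mm high in all. About 0.18 kg. The point is on its axis, 52.5 mm above its foot; z axis up along its axis.
- jar_mid (a point): Squat round jar, white plastic (56 mm diameter) with an aluminium lid (60 mm diameter, from 46 mm up), 62 mm high, standing. About 0.15 kg. The point is on its axis, 31 mm above its foot; z axis up along its axis.
- big_cup_mid (a point): Large dosing cup, white plastic, open at the top, standing mouth up: 60 mm diameter at the foot, 64 mm at the rim, 70 mm high, 3 mm wall. About 0.06 kg. The point is on its axis, 35 mm above its foot; z axis up along its axis.
- small_cup_mid (a point): Small dosing cup, white plastic, open at the top, standing mouth up: 42 mm diameter at the foot, 44 mm at the rim, 48 mm high, 3 mm wall. About 0.04 kg. The point is on its axis, 24 mm above its foot; z axis up along its axis.
- brush_knob (a point): Scrubbing brush lying bristles down: oblong wooden block with dark bristles, 84 mm (its x axis) by 44 mm (y), top of the block 22 mm above the counter, and in the middle of it an upright round wooden knob, 28 mm diameter, from 22 to 66 mm above the counter: take it by the knob. About 0.12 kg. The point is on the knob's axis, 48 mm above the bristles' underside; x along the block, z up.
- carton_mid (a point): Stock that stays: loose brown cardboard carton with a paper band, 70 (x) x 50 (y) x 45 mm high. The point is its centre.
- square_bottle_mid (a point): Stock that stays: loose square white bottle, 44 x 44 mm, shoulder at 70 mm, narrow grey cap, 91 mm high. The point is on its axis, 45.5 mm above its foot.
- bell_mid (a point): Stays: loose round steel counter bell, domed, 76 mm diameter, 51 mm high. The point is on its axis, 25 mm above the counter.
There are look-alikes about, which are no part of the job. What is shaped like the part that bears small_cup_mid but turquoise or yellow is not meant. Leave any red look-alike of the part that bears jar_mid alone.

How it is judged:
By the outcome, as a careful person would: the job done as asked, in the order asked, and still so for the second after the job is handed in, with the robot touching nothing.
It also fails if it takes over 122 s, if anything falls off the work surface, if the arm or the gripper's body presses on something with over 40 N, if the wrist force passes 120 N, or if a joint passes its speed limit or range.

ROBOT

A 7-joint arm with a two-finger parallel gripper is mounted at the origin on the work surface. World frame = base frame: x ahead of the robot, y to its left, z up, the work surface at z = 0. Lengths are in mm, angles in degrees, forces in N, time in s.
With the tool pointing down it reaches from about 350 to 900 mm from the base axis. Payload 7.2 kg.
Tool frame: the origin (TCP) lies between the finger pads; the fingertips stand 22 mm ahead of it and the grasp point (between the pads) lies 3 mm ahead of it; z points along the fingers, y is the line along which they close (so a half turn about z gives the same grasp; the last joint's range is limited). The gripper opens to 88 mm and grips with 3 to 60 N. Pads are 20 mm wide; open, the fingers measure 115 mm over their backs; the gripper's body (75 mm by 178 mm) begins 61 mm behind the grasp point.
Start: joints at [64.16, 23.554, -0.728, 91.456, 0.321, 64.991, -4.71], TCP at [233.438, -579.771, 244.653] pointing down, gripper open.
Joint ranges: [-169.25, 169.25], [-16.82, 113.86], [-84.01, 82.57], [7.8, 145.47], [-59.2, 239.2], [7.22, 106.19], [-163.78, 163.78]. Speed limits (degrees/s): [136.94, 136.94, 172.46, 172.46, 180, 180, 180].

INTERFACE

Orientations are given as a 3x3 rotation matrix whose columns are the frame's x, y, z axes.
In Python, from cell import sense, imaging, workorder gives the robot as it stands.
- The arm moves only by the tool step_arm, never from a script. Its argument "increments" is a list of rows, each an object of numbers: "tx", "ty", "tz": the shift along the tool's x, y, z in mm; "twist": the turn about the tool's z in rad. In form: [{"tx": .., "ty": .., "tz": .., "twist": ..}, ...]. A call has 1 to 12 rows; each row shifts and turns the commanded pose from where the row before left it, along the tool's axes as they then stand; what a row does not reach is not made up. A row lasts 1/10 s, in which the tool goes at most 50 mm and 8.59 degrees, less where a joint would pass 70% of its speed; a pose out of reach is approached as far as the arm can. A call is refused whole if a number of a shift passes 50 or a number of a turn 0.15, either way. A call with a gripper value outside its range is refused whole. "fingers" is the opening, from -1 (shut) to 1 (fully open), set as the call begins (left out, the last holds). The fingers move at their own pace and stop on an object; "newtons" is the grip in N (left out, the last holds). Time passes only in rows, so rows that do not move let the fingers close. It gives the time, the measured TCP pose, the force, the opening and the grip force at its end, in the units of the state.
- sense(): the state, without advancing time (a new reading comes with each control period).
- imaging.snapshot(name): name is "scene" or "top" or "wrist"; returns the picture (384x512x3 uint8, red, green, blue); there is no depth.
- imaging.camera_info(name): a dict with "mtx" (3x3 intrinsics, pixels), "cam_to_world" (4x4, takes a point from camera to world coordinates); the wrist camera has in their place "mount" (4x4, takes a point from camera to tool coordinates, whose origin is the TCP and whose axes are the flange's). Camera axes: x right, y down, z forward; pixel columns grow to the right and rows downward; lengths in mm; the calibration is good to about 2 mm. The wrist camera is an equidistant fisheye: a pixel r from the principal point sees the ray r / f radians off the axis. A picture is of the moment at which its call begins: read the wrist's pose just before it. camera_info takes no time and is no camera call.
- workorder.finish_job(): hands the job in; it is judged then, once.
The state is a dict: "clock": time; "joints": joint angles; "qvel": joint speeds; "tau": joint torques, N m; "ee_pos": TCP position; "eef_rot": TCP orientation; "wrist_force": force on the tool from outside, world axes, zero at the start; "ft_torque": the same for the moment, N m; "finger_gap": finger opening in mm; "grip_force": force on a finger pad.
Only numpy, scipy, OpenCV 4.12 (cv2) and the standard library are available. Lean on these libraries where they do the work, as an engineer would, in place of code of your own. Each camera call takes 0.05 s, during which the arm holds its last target. There are 200 camera calls.

## Working session

There is one attempt and no reset: what is moved stays moved. The work goes in short steps, Python scripts to look and compute and a tool call to move; the robot and the scene stay as the last step left them, time stands still between calls to the robot, and variables do not carry over. Pictures are saved under pics/ and viewed, at most 14 in all, crops included, and the job is handed in when it is done.

Besides the shell and the picture viewer there is one more tool, called after "Call:" as name(argument=value, ...) on one line, values as JSON. step_arm: Moves the arm, as the interface text tells. Its arguments: {"type":"object","properties":{"increments":{"type":"array","items":{"type":"object","properties":{"tx":{"type":"number"},"ty":{"type":"number"},"tz":{"type":"number"},"twist":{"type":"number"}}}},"fingers":{"type":"number"},"newtons":{"type":"number"}},"required":["increments"]}

```bash
ls; mkdir -p pics; python3 - <<'E'
from cell import sense, imaging
import cv2
s=sense(); print({k:s[k] for k in('clock','ee_pos','eef_rot','finger_gap')})
for n in('scene','top'):
    im=imaging.snapshot(n); cv2.imwrite(f'pics/{n}0.png',cv2.resize(im[:,:,::-1],(800,600),interpolation=cv2.INTER_CUBIC)); cv2.imwrite(f'{n}_raw.png',im[:,:,::-1])
    i=imaging.camera_info(n); print(n,i)
print(imaging.camera_info('wrist'))
E
```

```text
pics
{'clock': 0.0, 'ee_pos': array([ 233.23912577, -579.35530053,  243.81504483]), 'eef_rot': array([[ 9.27601873e-01,  3.73569589e-01, -7.25530830e-04],
       [ 3.73570266e-01, -9.27600806e-01,  1.41436113e-03],
       [-1.44640675e-04, -1.58300078e-03, -9.99998737e-01]]), 'finger_gap': 87.93887096213831}
scene {'mtx': array([[413.95595633,   0.        , 260.86964068],
       [  0.        , 413.95595633, 195.88898666],
       [  0.        ,   0.        ,   1.        ]]), 'cam_to_world': array([[-8.75743833e-02,  6.30539501e-01, -7.71200794e-01,
         1.25310332e+03],
       [ 9.96152463e-01,  5.28545179e-02, -6.99047210e-02,
         4.17758137e+01],
       [-3.31624171e-03, -7.74355434e-01, -6.32742179e-01,
         5.88504732e+02],
       [ 0.00000000e+00,  0.00000000e+00,  0.00000000e+00,
         1.00000000e+00]])}
top {'mtx': array([[388.73466709,   0.        , 254.42597165],
       [  0.        , 388.73466709, 187.54791491],
       [  0.        ,   0.        ,   1.        ]]), 'cam_to_world': array([[-1.58708767e-02, -9.86091477e-01,  1.65443993e-01,
         4.70293792e+02],
       [-9.99863055e-01,  1.48759674e-02, -7.25102528e-03,
        -8.16098837e+00],
       [ 4.68903477e-03, -1.65536417e-01, -9.86192531e-01,
         8.44545078e+02],
       [ 0.00000000e+00,  0.00000000e+00,  0.00000000e+00,
         1.00000000e+00]])}
{'mtx': array([[297.31863964,   0.        , 257.54038641],
       [  0.        , 297.31863964, 187.64783595],
       [  0.        ,   0.        ,   1.        ]]), 'mount': array([[ 2.34603696e-04, -9.58727340e-01, -2.84326983e-01,
         7.84994647e+01],
       [ 9.99999816e-01,  3.84217210e-04, -4.70429821e-04,
        -4.42931466e-01],
       [ 5.60257251e-04, -2.84326820e-01,  9.58727253e-01,
        -1.40336179e+02],
       [ 0.00000000e+00,  0.00000000e+00,  0.00000000e+00,
         1.00000000e+00]])}
```

View pics/top0.png

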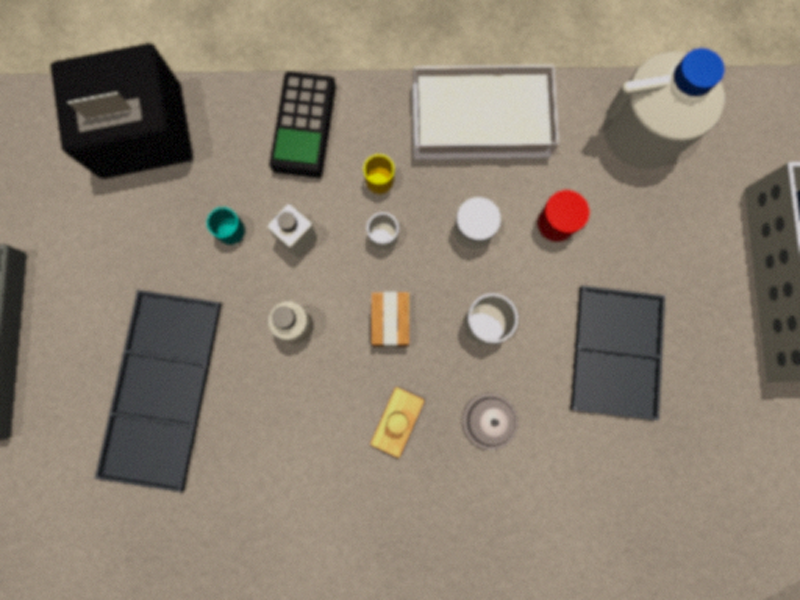

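View pics/scene0.png

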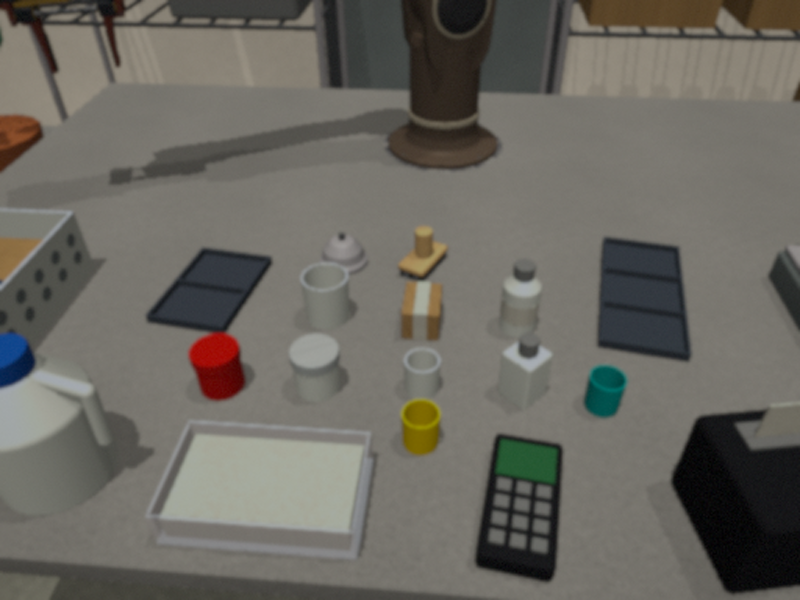

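Candidates, in top-view pixels (800 px scale):
- **Small cups:** white (382,230), yellow (379,173) and turquoise (225,225). White is the one meant.
- **Jars:** white with aluminium lid (478,219) and red (565,215). White is the one meant.
- **Bottles:** round (288,320) and square (290,226). Round is the one meant.
- **Large cup and brush:** the cup is at (492,318) and the brush at (397,423).

I'll confirm these in an enlarged crop and take the measurements from it.

```bash
python3 - <<'E'
import cv2
im=cv2.imread('top_raw.png')
for n,(x,y,w,h) in dict(mid=(165,125,180,172)).items():
    c=cv2.resize(im[y:y+h,x:x+w],None,fx=3.4,fy=3.4,interpolation=cv2.INTER_CUBIC); cv2.imwrite(f'pics/{n}.png',c)
a=im[180:318,55:150]; b=im[176:276,360:430]
import numpy as np
A=cv2.resize(a,None,fx=4,fy=4,interpolation=cv2.INTER_CUBIC);B=cv2.resize(b,None,fx=5,fy=5,interpolation=cv2.INTER_CUBIC)
o=np.zeros((560,760,3),np.uint8);o[:552,:380]=A;o[:500,400:750]=B
o=cv2.convertScaleAbs(o,alpha=2)
cv2.imwrite('pics/trays.png',o)
E
```

```text
(no output)
```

View pics/mid.png

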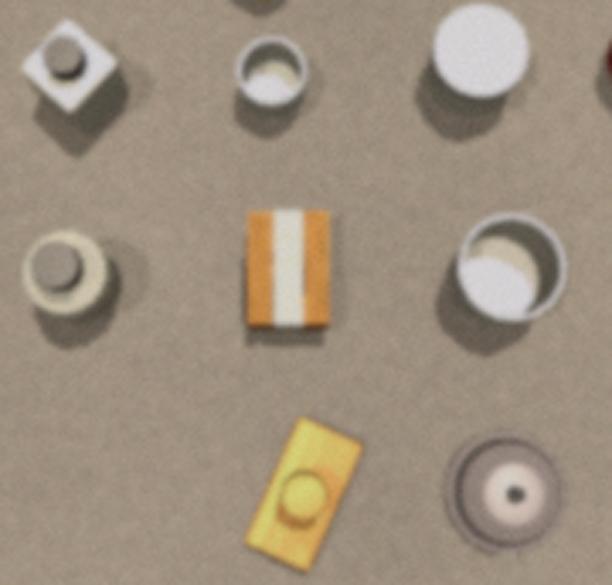

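View pics/trays.png

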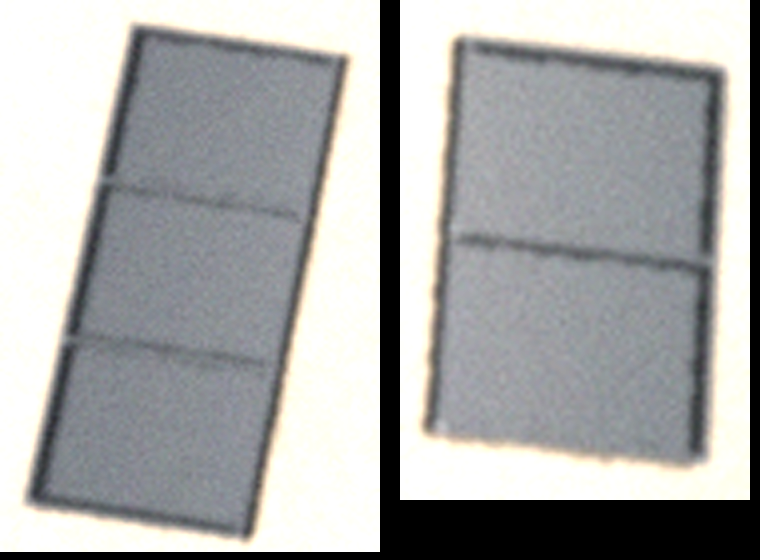

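The crop confirms the picks. At (481,50) is the white jar with a lid, at (272,71) the small white cup, at (58,267) the round bottle's cap, at (512,268) the large cup, and at (303,494) the brush knob. The tray corners are clear.

```bash
cat >h.py <<'E'
import numpy as np
from cell import sense, imaging
def ray(n,uv,z):
    i=imaging.camera_info(n);T=i['cam_to_world'];d=T[:3,:3]@np.linalg.solve(i['mtx'],[uv[0],uv[1],1]);o=T[:3,3]
    return (o+d*(z-o[2])/d[2])[:2]
def crop(n,p,z,s,off): return ray(n,((p[0]+.5)/s-.5+off[0],(p[1]+.5)/s-.5+off[1]),z)
E
python3 - <<'E'
from h import *
m=lambda p,z:crop('top',p,z,3.4,(165,125))
for n,p,z in[('bottle',(58,267),105),('jar',(481,50),62),('small',(272,71),48),('big',(512,268),70),('knob',(303,494),66),('square',(65,58),91),('bell',(515,494),51),('carton',(288,268),45)]: print(n,m(p,z).round(1))
c=[m(p,22) for p in((302,417),(363,443),(308,572),(246,542))]
print('block',np.mean(c,0).round(1),'ang',np.degrees(np.arctan2(*(c[0]+c[1]-c[2]-c[3])[::-1])), [np.linalg.norm(c[i]-c[i-1]).round() for i in range(4)])
for nm,P,s,o in(('tray3',((132,25),(347,57),(249,538),(28,500)),4,(55,180)),('tray2',((57,38),(325,70),(304,463),(25,430)),5,(360,176))):
    c=np.array([crop('top',p,14,s,o) for p in P]); ctr=c.mean(0); ax=c[0]+c[1]-c[2]-c[3]; ax/=np.linalg.norm(ax)
    print(nm,ctr.round(1),np.degrees(np.arctan2(ax[1],ax[0])).round(1),[np.linalg.norm(c[i]-c[i-1]).round(1) for i in range(4)])
    for d in ((84,0,-84) if nm=='tray3' else (42,-42)): print(d,(ctr+ax*d).round(1))
# scene check
sc=lambda u,v,z:ray('scene',(u/1.5625,v/1.5625),z).round(1)
print('scene: bottle cap',sc(524,267,105),'jar',sc(315,350,62),'small',sc(422,360,48),'big',sc(326,277,70),'knob',sc(424,232,66))
E
```

```text
bottle [566.1 126.1]
jar [ 701.9 -123.3]
small [694.4   5.2]
big [ 566.  -135.4]
knob [437.1 -10. ]
square [692.  126.4]
bell [ 434.5 -134.7]
carton [571.1  -3. ]
block [435.8 -11.3] ang -24.96251579081243 [np.float64(82.0), np.float64(41.0), np.float64(84.0), np.float64(41.0)]
tray3 [485.1 308.7] -9.4 [np.float64(250.5), np.float64(118.3), np.float64(252.3), np.float64(116.1)]
84 [567.9 295. ]
0 [485.1 308.7]
-84 [402.2 322.3]
tray2 [ 524.  -313.5] -8.2 [np.float64(168.9), np.float64(116.6), np.float64(168.4), np.float64(117.4)]
42 [ 565.6 -319.5]
-42 [ 482.5 -307.5]
scene: bottle cap [573.  129.3] jar [ 702.8 -118.9] small [694.6   8.2] big [ 568.9 -130. ] knob [441.1  -6.9]
```

Call:
step_arm(increments=[{"twist": 0.128}, {"twist": 0.128}, {"twist": 0.127}, {"tx": 20, "ty": -42}, {"tx": 20, "ty": -42}, {"tx": 20, "ty": -42}, {"tx": 20, "ty": -42}, {"tx": 20, "ty": -42}, {"tx": 20, "ty": -42}, {"tx": 20, "ty": -42}, {"tx": 20, "ty": -42}, {"tx": 20, "ty": -42}], fingers=1, newtons=30)

```text
validation failed for argument at $.in...
```

Call:
step_arm(increments=[{"tx": 20, "ty": -42}, {"tx": 20, "ty": -42}, {"tx": 20, "ty": -42}, {"tx": 20, "ty": -42}, {"tx": 20, "ty": -40}, {"tx": 20, "ty": -40}, {"tx": 20, "ty": -40}, {"tx": 10, "ty": -40}, {}, {}])

```text
validation failed for argument at $.in...
```

Call:
step_arm(increments=[{"tx": 0, "ty": 0, "tz": 0, "twist": 0.128}, {"tx": 0, "ty": 0, "tz": 0, "twist": 0.128}, {"tx": 0, "ty": 0, "tz": 0, "twist": 0.127}, {"tx": 20, "ty": -42, "tz": 0, "twist": 0}, {"tx": 20, "ty": -42, "tz": 0, "twist": 0}, {"tx": 20, "ty": -42, "tz": 0, "twist": 0}, {"tx": 20, "ty": -42, "tz": 0, "twist": 0}, {"tx": 20, "ty": -42, "tz": 0, "twist": 0}, {"tx": 20, "ty": -42, "tz": 0, "twist": 0}, {"tx": 20, "ty": -42, "tz": 0, "twist": 0}, {"tx": 20, "ty": -42, "tz": 0, "twist": 0}, {"tx": 20, "ty": -42, "tz": 0, "twist": 0}], fingers=1, newtons=30)

```text
clock: 1.3
ee_pos: [413.8, -200.0, 244.6]
eef_rot: [[1.0, -0.0, -0.0], [-0.0, -1.0, -0.0], [-0.0, 0.0, -1.0]]
wrist_force: [0.3, -0.4, 0.9]
finger_gap: 88.1
grip_force: 0.0
```

Call:
step_arm(increments=[{"tx": 19, "ty": -41, "tz": 0, "twist": 0}, {"tx": 19, "ty": -41, "tz": 0, "twist": 0}, {"tx": 19, "ty": -41, "tz": 0, "twist": 0}, {"tx": 19, "ty": -41, "tz": 0, "twist": 0}, {"tx": 19, "ty": -41, "tz": 0, "twist": 0}, {"tx": 19, "ty": -41, "tz": 0, "twist": 0}, {"tx": 19, "ty": -40, "tz": 0, "twist": 0}, {"tx": 19, "ty": -40, "tz": 0, "twist": 0}, {"tx": 0, "ty": 0, "tz": 0, "twist": 0}, {"tx": 0, "ty": 0, "tz": 0, "twist": 0}])

```text
clock: 2.3
ee_pos: [565.2, 125.0, 243.8]
eef_rot: [[1.0, 0.002, -0.002], [0.002, -1.0, -0.0], [-0.002, 0.0, -1.0]]
wrist_force: [0.3, -0.1, -1.0]
finger_gap: 87.6
grip_force: 0.0
```

```bash
cat >>h.py <<'E'
import cv2
def wray(p,uv,z,R):
    i=imaging.camera_info('wrist');K=i['mtx'];M=i['mount']
    x=(uv[0]-K[0,2])/K[0,0];y=(uv[1]-K[1,2])/K[1,1];r=np.hypot(x,y)
    d=np.array([np.sin(r)*x/r,np.sin(r)*y/r,np.cos(r)]); d=R@(M[:3,:3]@d); o=p+R@M[:3,3]
    return (o+d*(z-o[2])/d[2])[:2]
def wsnap(name):
    s=sense();im=imaging.snapshot('wrist');np.savez(name+'.npz',p=s['ee_pos'],R=s['eef_rot'])
    cv2.imwrite(f'pics/{name}.png',cv2.resize(im[:,:,::-1],(800,600),interpolation=cv2.INTER_CUBIC))
def wpix(name,uv,z):
    d=np.load(name+'.npz');return wray(d['p'],((uv[0]+.5)/1.5625-.5,(uv[1]+.5)/1.5625-.5),z,d['R']).round(1)
E
python3 -c "
from h import *;wsnap('w1');print(sense()['ee_pos'])"
```

```text
[565.14284575 123.51885097 243.97483435]
```

View pics/w1.png

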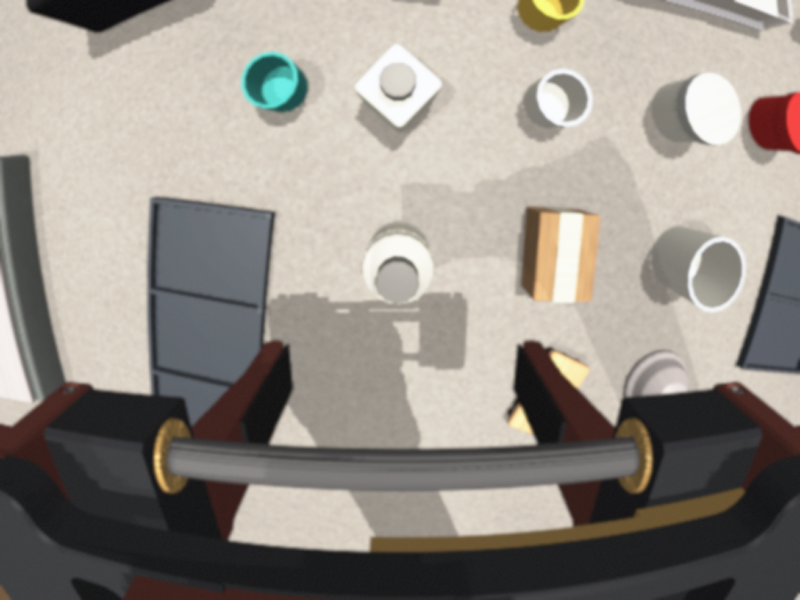

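The bottle's cap is at (398,279), the small cup's rim at (564,98), the jar lid at (713,108), the large cup's rim at (717,274) and tray3's far corners at (151,199) and (273,212).

```bash
python3 -c "
from h import *
for n,p,z in[('bottle',(398,279),105),('jar',(713,108),62),('small',(564,98),48),('big',(717,274),70),('t3',(151,199),14),('t3',(273,212),14),('div1',(152,289),14),('div1',(262,306),14)]: print(n,wpix('w1',p,z))
for p in((132,25),(347,57)):print(crop('top',p,14,4,(55,180)))"
```

```text
bottle [569.8 128.6]
jar [ 702.2 -120.9]
small [694.    7.2]
big [ 567.3 -133.7]
t3 [619.3 346.9]
t3 [602.6 231.9]
div1 [537.  356.2]
div1 [521.6 247.3]
[618.73975477 346.52717245]
[599.4652353  229.84246168]
```

Call:
step_arm(increments=[{"tx": 2, "ty": -2.5, "tz": 0, "twist": 0}, {"tx": 0, "ty": 0, "tz": 40, "twist": 0}, {"tx": 0, "ty": 0, "tz": 40, "twist": 0}, {"tx": 0, "ty": 0, "tz": 40, "twist": 0}, {"tx": 0, "ty": 0, "tz": 40, "twist": 0}, {"tx": 0, "ty": 0, "tz": 31, "twist": 0}, {"tx": 0, "ty": 0, "tz": 0, "twist": 0}])

```text
clock: 3.05
ee_pos: [564.8, 124.3, 50.0]
eef_rot: [[1.0, -0.002, -0.007], [-0.002, -1.0, -0.002], [-0.007, 0.002, -1.0]]
wrist_force: [-0.5, 0.6, -0.3]
finger_gap: 87.8
grip_force: 0.0
```

Call:
step_arm(increments=[{"tx": 0, "ty": 0, "tz": 0, "twist": 0}, {"tx": 0, "ty": 0, "tz": 0, "twist": 0}, {"tx": 0, "ty": 0, "tz": 0, "twist": 0}, {"tx": 0, "ty": 0, "tz": 0, "twist": 0}, {"tx": 0, "ty": 0, "tz": 0, "twist": 0}, {"tx": 0, "ty": 0, "tz": 0, "twist": 0}, {"tx": 0, "ty": 0, "tz": 0, "twist": 0}, {"tx": 0, "ty": 0, "tz": 0, "twist": 0}], fingers=-1, newtons=25)

```text
clock: 3.85
ee_pos: [568.1, 127.2, 54.6]
eef_rot: [[1.0, 0.0, 0.001], [0.0, -1.0, 0.001], [0.001, -0.001, -1.0]]
wrist_force: [-0.6, 0.5, 6.0]
finger_gap: 49.5
grip_force: 25.0
```

Call:
step_arm(increments=[{"tx": 0, "ty": 0, "tz": -30, "twist": 0}, {"tx": 0, "ty": 0, "tz": -30, "twist": 0}, {"tx": -16.6, "ty": -36.4, "tz": 0, "twist": 0}, {"tx": -16.6, "ty": -36.4, "tz": 0, "twist": 0}, {"tx": -16.6, "ty": -36.4, "tz": 0, "twist": 0}, {"tx": -16.6, "ty": -36.4, "tz": 0, "twist": 0}, {"tx": -16.6, "ty": -36.4, "tz": 0, "twist": 0}, {"tx": 0, "ty": 0, "tz": 20, "twist": 0}, {"tx": 0, "ty": 0, "tz": 20, "twist": 0}, {"tx": 0, "ty": 0, "tz": 0, "twist": 0}, {"tx": 0, "ty": 0, "tz": 0, "twist": 0}])

```text
clock: 4.95
ee_pos: [484.4, 308.3, 73.5]
eef_rot: [[1.0, -0.0, -0.001], [-0.0, -1.0, -0.001], [-0.001, 0.001, -1.0]]
wrist_force: [0.2, 0.4, -1.7]
finger_gap: 49.5
grip_force: 25.0
```

```bash
python3 -c "
from h import *
for k in range(3):print(sense()['ee_pos'].round(1),sense()['finger_gap'],sense()['joints'].round(0))
im=imaging.snapshot('scene')[:,:,::-1];cv2.imwrite('pics/s1.png',cv2.resize(im[120:260,300:460],None,fx=4,fy=4,interpolation=cv2.INTER_CUBIC))"
```

```text
[484.4 308.3  73.5] 49.53970471820713 [ -21.   32.  -21.  106.   16.   45. -141.]
[484.4 308.3  73.5] 49.53970471820713 [ -21.   32.  -21.  106.   16.   45. -141.]
[484.4 308.3  73.5] 49.53970471820713 [ -21.   32.  -21.  106.   16.   45. -141.]
```

View pics/s1.png

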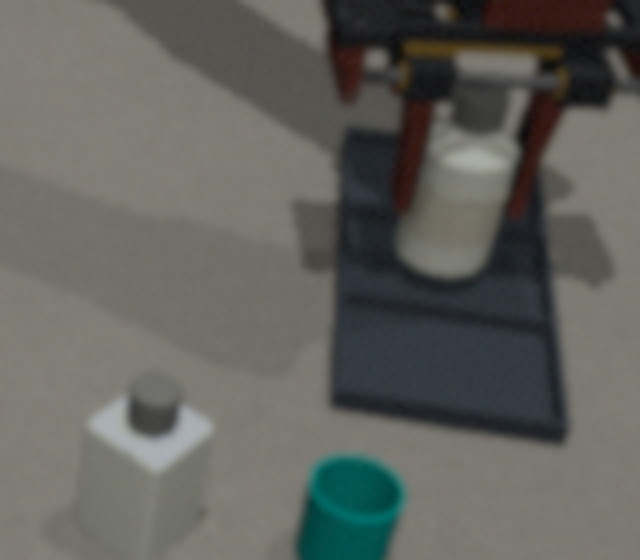

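The bottle hangs upright over the middle bay, clear of the dividers. Lowering it.

Call:
step_arm(increments=[{"tx": 0, "ty": 0, "tz": 8, "twist": 0}, {"tx": 0, "ty": 0, "tz": 5, "twist": 0}, {"tx": 0, "ty": 0, "tz": 2.5, "twist": 0}, {"tx": 0, "ty": 0, "tz": 0, "twist": 0}, {"tx": 0, "ty": 0, "tz": 0, "twist": 0}])

```text
clock: 5.5
ee_pos: [484.7, 308.3, 58.7]
eef_rot: [[1.0, -0.001, 0.0], [-0.001, -1.0, -0.001], [0.0, 0.001, -1.0]]
wrist_force: [-2.6, -1.8, 5.6]
finger_gap: 50.0
grip_force: 25.0
```

Call:
step_arm(increments=[{"tx": 0, "ty": 0, "tz": 0, "twist": 0}, {"tx": 0, "ty": 0, "tz": 0, "twist": 0}, {"tx": 0, "ty": 0, "tz": 0, "twist": 0}, {"tx": 0, "ty": 0, "tz": 0, "twist": 0}], fingers=0.7)

```text
clock: 5.9
ee_pos: [484.7, 308.8, 58.1]
eef_rot: [[1.0, -0.0, 0.0], [-0.0, -1.0, 0.0], [0.0, -0.0, -1.0]]
wrist_force: [0.4, -0.3, 0.8]
finger_gap: 73.8
grip_force: 0.0
```

Call:
step_arm(increments=[{"tx": 0, "ty": 0, "tz": -40, "twist": 0}, {"tx": 0, "ty": 0, "tz": -40, "twist": 0}, {"tx": 0, "ty": 0, "tz": -40, "twist": 0}, {"tx": 0, "ty": 0, "tz": -40, "twist": 0}, {"tx": -5.8, "ty": 39.8, "tz": 0, "twist": 0}, {"tx": -5.8, "ty": 39.8, "tz": 0, "twist": 0}, {"tx": -5.8, "ty": 39.8, "tz": 0, "twist": 0}, {"tx": -5.8, "ty": 39.8, "tz": 0, "twist": 0}, {"tx": -5.8, "ty": 39.8, "tz": 0, "twist": 0}, {"tx": -5.8, "ty": 39.8, "tz": 0, "twist": 0}, {"tx": -5.8, "ty": 39.8, "tz": 0, "twist": 0}, {"tx": -5.8, "ty": 39.8, "tz": 0, "twist": 0}])

```text
clock: 7.1
ee_pos: [437.7, -11.2, 218.3]
eef_rot: [[1.0, -0.0, 0.001], [-0.0, -1.0, -0.0], [0.001, 0.0, -1.0]]
wrist_force: [0.3, -0.1, -0.1]
finger_gap: 74.6
grip_force: 0.0
```

Call:
step_arm(increments=[{"tx": 0, "ty": 0, "tz": 0, "twist": -0.142}, {"tx": 0, "ty": 0, "tz": 0, "twist": -0.142}, {"tx": 0, "ty": 0, "tz": 0, "twist": -0.142}, {"tx": 0, "ty": 0, "tz": 0, "twist": -0.142}, {"tx": 0, "ty": 0, "tz": 0, "twist": -0.142}, {"tx": 0, "ty": 0, "tz": 0, "twist": -0.142}, {"tx": 0, "ty": 0, "tz": 0, "twist": -0.142}, {"tx": 0, "ty": 0, "tz": 0, "twist": -0.142}, {"tx": 0, "ty": 0, "tz": 0, "twist": 0}, {"tx": 0, "ty": 0, "tz": 0, "twist": 0}])

```text
clock: 8.1
ee_pos: [438.2, -9.8, 218.1]
eef_rot: [[0.425, 0.905, 0.0], [0.905, -0.425, -0.0], [0.0, 0.0, -1.0]]
wrist_force: [0.0, 0.2, 0.4]
finger_gap: 74.9
grip_force: 0.0
```

```bash
python3 -c "
from h import *;wsnap('w2');print(sense()['ee_pos'],sense()['joints'].round(0))"
```

```text
[438.12753273  -9.73018755 218.15156436] [ 16.   8. -23. 117.   4.  56. -34.]
```

View pics/w2.png

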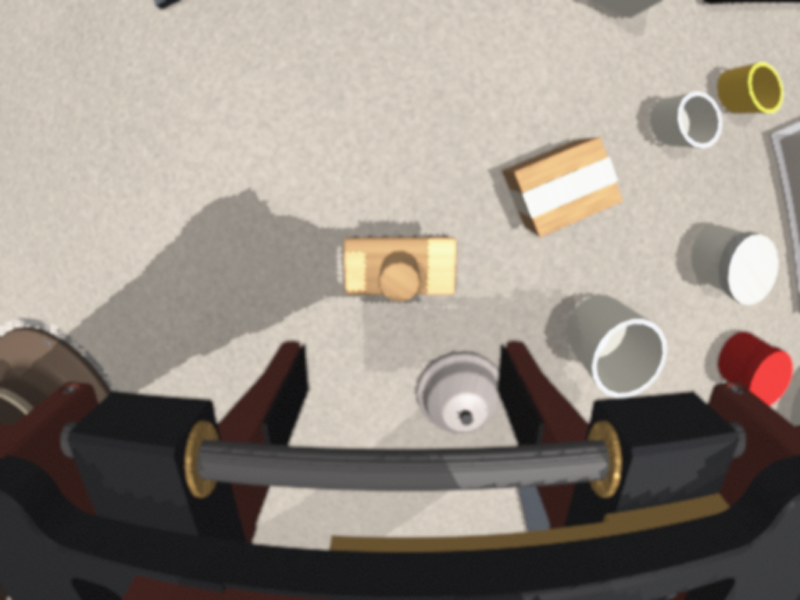

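The knob top is at (400,281), and the block lies square to the tool.

```bash
python3 -c "
from h import *
print(wpix('w2',(400,281),66)); d=np.load('w2.npz'); print(d['p'])
w=np.array([*wpix('w2',(400,281),66),0])-np.array([*d['p'][:2],0]); print('tool',(d['R'].T@w).round(1))
for n,q,z in(('big',(629,357),70),('jar',(752,268),62)):print(n,wpix('w2',q,z))"
```

```text
[436.7  -8.4]
[438.15427921  -9.76079889 218.14768051]
tool [ 0.6 -1.9 -0. ]
big [ 566.3 -131.6]
jar [ 700.1 -119. ]
```

Call:
step_arm(increments=[{"tx": 0, "ty": -1, "tz": 40, "twist": 0}, {"tx": 0, "ty": 0, "tz": 40, "twist": 0}, {"tx": 0, "ty": 0, "tz": 40, "twist": 0}, {"tx": 0, "ty": 0, "tz": 30, "twist": 0}, {"tx": 0, "ty": 0, "tz": 15, "twist": 0}, {"tx": 0, "ty": 0, "tz": 0, "twist": 0}, {"tx": 0, "ty": 0, "tz": 0, "twist": 0}])

```text
clock: 8.85
ee_pos: [437.4, -9.1, 53.4]
eef_rot: [[0.423, 0.906, -0.0], [0.906, -0.423, 0.0], [-0.0, -0.0, -1.0]]
wrist_force: [0.5, -1.2, -0.1]
finger_gap: 74.5
grip_force: 0.0
```

Call:
step_arm(increments=[{"tx": 0, "ty": 0, "tz": 0, "twist": 0}, {"tx": 0, "ty": 0, "tz": 0, "twist": 0}, {"tx": 0, "ty": 0, "tz": 0, "twist": 0}, {"tx": 0, "ty": 0, "tz": 0, "twist": 0}, {"tx": 0, "ty": 0, "tz": 0, "twist": 0}, {"tx": 0, "ty": 0, "tz": 0, "twist": 0}, {"tx": 0, "ty": 0, "tz": 0, "twist": 0}, {"tx": 0, "ty": 0, "tz": 0, "twist": 0}], fingers=-1, newtons=25)

```text
clock: 9.65
ee_pos: [437.2, -9.3, 53.2]
eef_rot: [[0.421, 0.907, -0.0], [0.907, -0.421, -0.0], [-0.0, -0.0, -1.0]]
wrist_force: [-1.3, -0.2, 3.2]
finger_gap: 27.7
grip_force: 25.0
```

Call:
step_arm(increments=[{"tx": 0, "ty": 0, "tz": -30, "twist": 0}, {"tx": 0, "ty": 0, "tz": -30, "twist": 0}, {"tx": 0, "ty": 0, "tz": 0, "twist": 0.129}, {"tx": 0, "ty": 0, "tz": 0, "twist": 0.129}, {"tx": 0, "ty": 0, "tz": 0, "twist": 0.129}, {"tx": 0, "ty": 0, "tz": 0, "twist": 0.129}, {"tx": 0, "ty": 0, "tz": 0, "twist": 0.129}, {"tx": 0, "ty": 0, "tz": 0, "twist": 0.129}, {"tx": 0, "ty": 0, "tz": 0, "twist": 0.129}, {"tx": 0, "ty": 0, "tz": 0, "twist": 0.129}, {"tx": 0, "ty": 0, "tz": 0, "twist": 0.129}, {"tx": 0, "ty": 0, "tz": 0, "twist": 0.129}])

```text
clock: 10.85
ee_pos: [437.0, -9.3, 112.9]
eef_rot: [[0.987, -0.159, -0.0], [-0.159, -0.987, -0.0], [-0.0, 0.0, -1.0]]
wrist_force: [0.6, -0.2, -1.6]
finger_gap: 27.7
grip_force: 25.0
```

Call:
step_arm(increments=[{"tx": -10.8, "ty": -40.2, "tz": 0, "twist": 0}, {"tx": -10.8, "ty": -40.2, "tz": 0, "twist": 0}, {"tx": -10.8, "ty": -40.2, "tz": 0, "twist": 0}, {"tx": -10.8, "ty": -40.2, "tz": 0, "twist": 0}, {"tx": -10.8, "ty": -40.2, "tz": 0, "twist": 0}, {"tx": -10.8, "ty": -40.2, "tz": 0, "twist": 0}, {"tx": -10.8, "ty": -40.2, "tz": 0, "twist": 0}, {"tx": -10.8, "ty": -40.2, "tz": 0, "twist": 0}, {"tx": 0, "ty": 0, "tz": 0, "twist": 0}, {"tx": 0, "ty": 0, "tz": 0, "twist": 0}])

```text
clock: 11.85
ee_pos: [400.5, 322.3, 112.5]
eef_rot: [[0.988, -0.151, -0.001], [-0.151, -0.988, -0.001], [-0.001, 0.001, -1.0]]
wrist_force: [0.8, -0.7, -2.1]
finger_gap: 27.3
grip_force: 25.0
```

```bash
python3 -c "
from h import *;wsnap('w3');print(sense()['ee_pos'],sense()['joints'].round(0))"
```

```text
[400.95800434 320.92484865 112.5596274 ] [ -33.   23.  -14.  114.    8.   44. -150.]
```

View pics/w3.png

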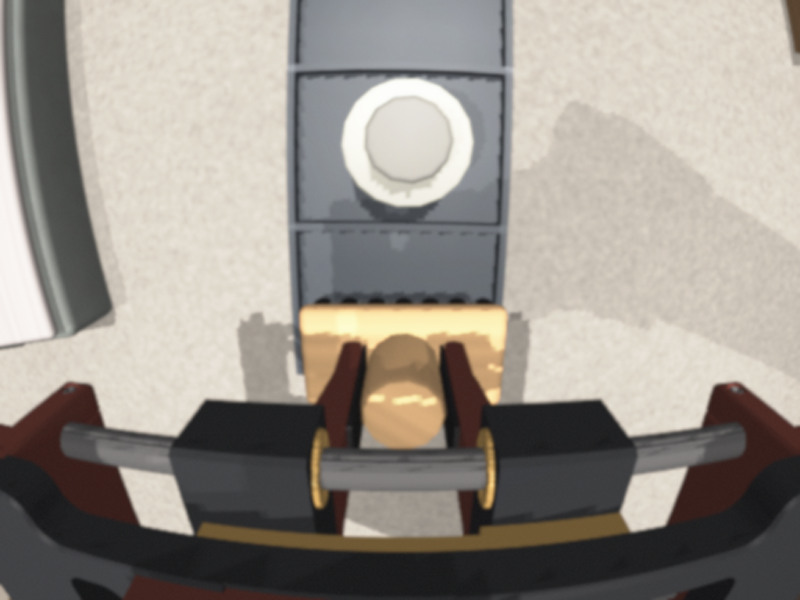

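The brush is aligned with the tray. The near divider runs from (291,226) to (508,230), and the bottle stands inside the middle bay.

```bash
python3 -c "
from h import *
d=np.load('w3.npz')
for q in((291,226),(508,230),(290,69),(511,70)):
    w=np.array([*wpix('w3',q,14),0])-np.array([*d['p'][:2],0]); print(q,wpix('w3',q,14),'tool',(d['R'].T@w).round(1))"
```

```text
(291, 226) [453.3 374.4] tool [ 44.3 -59.5  -0.1]
(508, 230) [433.9 261.6] tool [42.2 54.9  0. ]
(290, 69) [535.4 360.8] tool [127.5 -58.5  -0.2]
(511, 70) [517.5 248.8] tool [ 1.268e+02  5.490e+01 -1.000e-01]
```

Call:
step_arm(increments=[{"tx": 1, "ty": -2, "tz": 20, "twist": 0}, {"tx": 0, "ty": 0, "tz": 20, "twist": 0}, {"tx": 0, "ty": 0, "tz": 10, "twist": 0}, {"tx": 0, "ty": 0, "tz": 5, "twist": 0}, {"tx": 0, "ty": 0, "tz": 0.5, "twist": 0}, {"tx": 0, "ty": 0, "tz": 0, "twist": 0}, {"tx": 0, "ty": 0, "tz": 0, "twist": 0}])

```text
clock: 12.6
ee_pos: [402.9, 323.7, 58.2]
eef_rot: [[0.988, -0.154, 0.001], [-0.154, -0.988, 0.001], [0.001, -0.001, -1.0]]
wrist_force: [-0.5, 0.7, -1.4]
finger_gap: 27.8
grip_force: 25.0
```

Call:
step_arm(increments=[{"tx": 0, "ty": 0, "tz": 0, "twist": 0}, {"tx": 0, "ty": 0, "tz": 0, "twist": 0}, {"tx": 0, "ty": 0, "tz": 0, "twist": 0}, {"tx": 0, "ty": 0, "tz": 0, "twist": 0}], fingers=0.3)

```text
clock: 13.0
ee_pos: [402.6, 323.7, 57.8]
eef_rot: [[0.988, -0.154, 0.0], [-0.154, -0.988, 0.0], [0.0, -0.0, -1.0]]
wrist_force: [-0.1, 0.1, -0.7]
finger_gap: 55.4
grip_force: 0.0
```

Call:
step_arm(increments=[{"tx": 0, "ty": 0, "tz": -43, "twist": 0}, {"tx": 0, "ty": 0, "tz": -43, "twist": 0}, {"tx": 0, "ty": 0, "tz": -42, "twist": 0}, {"tx": 0, "ty": 0, "tz": -42, "twist": 0}, {"tx": 21.1, "ty": 38.7, "tz": 0, "twist": 0}, {"tx": 21.1, "ty": 38.7, "tz": 0, "twist": 0}, {"tx": 21.1, "ty": 38.7, "tz": 0, "twist": 0}, {"tx": 21.1, "ty": 38.7, "tz": 0, "twist": 0}, {"tx": 21.1, "ty": 38.7, "tz": 0, "twist": 0}, {"tx": 21.1, "ty": 38.7, "tz": 0, "twist": 0}, {"tx": 21.1, "ty": 38.7, "tz": 0, "twist": 0}, {"tx": 21.1, "ty": 38.7, "tz": 0, "twist": 0}])

```text
clock: 14.2
ee_pos: [522.1, -10.0, 227.9]
eef_rot: [[0.988, -0.153, 0.0], [-0.153, -0.988, 0.0], [0.0, -0.0, -1.0]]
wrist_force: [0.4, 0.2, -0.2]
finger_gap: 57.2
grip_force: 0.0
```

Call:
step_arm(increments=[{"tx": 21.1, "ty": 38.7, "tz": 0, "twist": 0}, {"tx": 21.1, "ty": 38.7, "tz": 0, "twist": 0}, {"tx": 21.1, "ty": 38.7, "tz": 0, "twist": 0}, {"tx": 0, "ty": 0, "tz": 0, "twist": 0}, {"tx": 0, "ty": 0, "tz": 0, "twist": 0}, {"tx": 0, "ty": 0, "tz": 0, "twist": 0}], fingers=1)

```text
clock: 14.8
ee_pos: [566.3, -131.2, 227.5]
eef_rot: [[0.988, -0.152, -0.0], [-0.152, -0.988, 0.001], [-0.001, -0.001, -1.0]]
wrist_force: [-0.8, 0.6, 0.1]
finger_gap: 87.9
grip_force: 0.0
```

```bash
python3 -c "
from h import *;wsnap('w4');print(sense()['ee_pos'],sense()['joints'].round(0))"
```

```text
[ 566.35636005 -130.92106406  227.60435852] [  7.  20.   1.  99.  -1.  61. -90.]
```

View pics/w4.png

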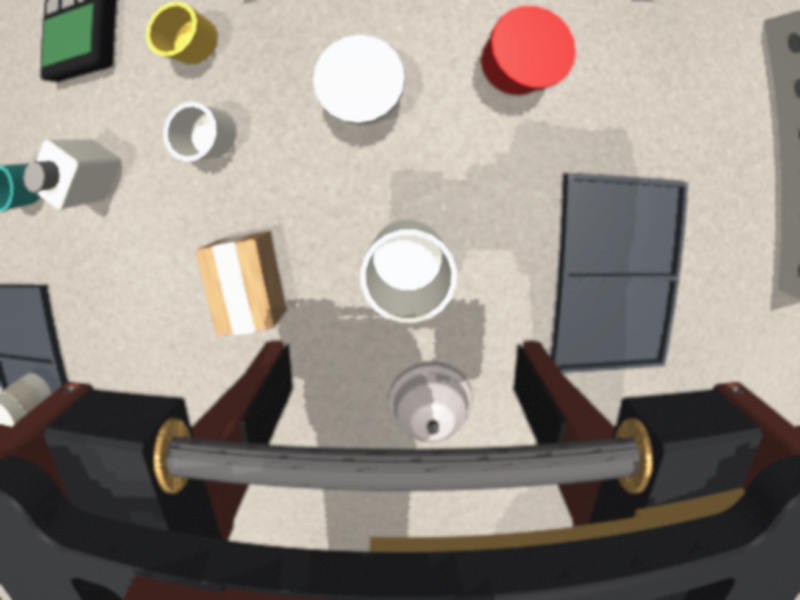

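The large cup's rim centre is at (409,276), the jar lid at (359,79) and the small cup's rim at (192,132). Tray2's corners are at (564,174), (687,182), (664,365) and (553,370).

```bash
python3 -c "
from h import *
d=np.load('w4.npz')
for n,q,z in(('big',(409,276),70),('jar',(359,79),62),('small',(192,132),48)):
    w=np.array([*wpix('w4',q,z),0])-np.array([*d['p'][:2],0]); print(n,wpix('w4',q,z),'tool',(d['R'].T@w).round(1))
c=np.array([wpix('w4',q,14) for q in((564,174),(687,182),(664,365),(553,370))]);print(c,c.mean(0))"
```

```text
big [ 567.5 -134.8] tool [ 1.7  3.4 -0. ]
jar [ 701.2 -122.5] tool [ 1.32e+02 -2.91e+01 -1.00e-01]
small [693.5   4.5] tool [ 1.051e+02 -1.535e+02  1.000e-01]
[[ 617.2 -266. ]
 [ 601.6 -383.1]
 [ 432.4 -360.1]
 [ 450.7 -245.7]] [ 525.475 -313.725]
```

Call:
step_arm(increments=[{"tx": 1.5, "ty": 3, "tz": 0, "twist": 0}, {"tx": 0, "ty": 0, "tz": 40, "twist": 0}, {"tx": 0, "ty": 0, "tz": 40, "twist": 0}, {"tx": 0, "ty": 0, "tz": 40, "twist": 0}, {"tx": 0, "ty": 0, "tz": 35, "twist": 0}, {"tx": 0, "ty": 0, "tz": 20, "twist": 0}, {"tx": 0, "ty": 0, "tz": 0, "twist": 0}, {"tx": 0, "ty": 0, "tz": 0, "twist": 0}])

```text
clock: 15.65
ee_pos: [567.9, -135.4, 53.1]
eef_rot: [[0.988, -0.153, 0.0], [-0.153, -0.988, 0.0], [0.0, -0.0, -1.0]]
wrist_force: [0.4, -0.5, -0.8]
finger_gap: 88.3
grip_force: 0.0
```

Call:
step_arm(increments=[{"tx": 0, "ty": 0, "tz": 0, "twist": 0}, {"tx": 0, "ty": 0, "tz": 0, "twist": 0}, {"tx": 0, "ty": 0, "tz": 0, "twist": 0}, {"tx": 0, "ty": 0, "tz": 0, "twist": 0}, {"tx": 0, "ty": 0, "tz": 0, "twist": 0}, {"tx": 0, "ty": 0, "tz": 0, "twist": 0}], fingers=-1, newtons=15)

```text
clock: 16.25
ee_pos: [568.2, -135.9, 53.6]
eef_rot: [[0.988, -0.153, 0.002], [-0.153, -0.988, -0.0], [0.002, -0.0, -1.0]]
wrist_force: [-0.8, 1.4, 6.2]
finger_gap: 63.7
grip_force: 15.0
```

Call:
step_arm(increments=[{"tx": 0, "ty": 0, "tz": -40, "twist": 0}, {"tx": 0, "ty": 0, "tz": -50, "twist": 0}, {"tx": -6.6, "ty": -42.7, "tz": 0, "twist": 0}, {"tx": -6.6, "ty": -42.7, "tz": 0, "twist": 0}, {"tx": -6.6, "ty": -42.7, "tz": 0, "twist": 0}, {"tx": -6.6, "ty": -42.7, "tz": 0, "twist": 0}, {"tx": -6.6, "ty": -42.7, "tz": 0, "twist": 0}, {"tx": -6.6, "ty": -42.7, "tz": 0, "twist": 0}, {"tx": -6.6, "ty": -42.7, "tz": 0, "twist": 0}, {"tx": -6.6, "ty": -42.7, "tz": 0, "twist": 0}, {"tx": -6.6, "ty": -42.7, "tz": 0, "twist": 0}, {"tx": -6.6, "ty": -42.7, "tz": 0, "twist": 0}])

```text
clock: 17.45
ee_pos: [567.5, 297.7, 142.5]
eef_rot: [[0.988, -0.154, -0.0], [-0.154, -0.988, -0.0], [-0.0, 0.0, -1.0]]
wrist_force: [1.0, 0.4, -0.7]
finger_gap: 63.7
grip_force: 15.0
```

Call:
step_arm(increments=[{"tx": 0, "ty": 0, "tz": 30, "twist": 0}, {"tx": 0, "ty": 0, "tz": 25, "twist": 0}, {"tx": 0, "ty": 0, "tz": 10, "twist": 0}, {"tx": 0, "ty": 0, "tz": 0, "twist": 0}, {"tx": 0, "ty": 0, "tz": 0, "twist": 0}])

```text
clock: 17.95
ee_pos: [568.5, 296.0, 78.4]
eef_rot: [[0.988, -0.154, 0.001], [-0.154, -0.988, 0.0], [0.001, -0.0, -1.0]]
wrist_force: [-1.1, -0.5, -1.3]
finger_gap: 63.7
grip_force: 15.0
```

```bash
python3 -c "
from h import *
s=sense();print(s['ee_pos'].round(1),s['finger_gap'],s['joints'].round(0))
im=imaging.snapshot('scene')[:,:,::-1];cv2.imwrite('pics/s2.png',cv2.resize(im[120:260,300:460],None,fx=4,fy=4,interpolation=cv2.INTER_CUBIC))"
```

```text
[568.5 296.   78.4] 63.66552048135585 [ -30.   35.   -3.   97.    2.   48. -133.]
```

View pics/s2.png

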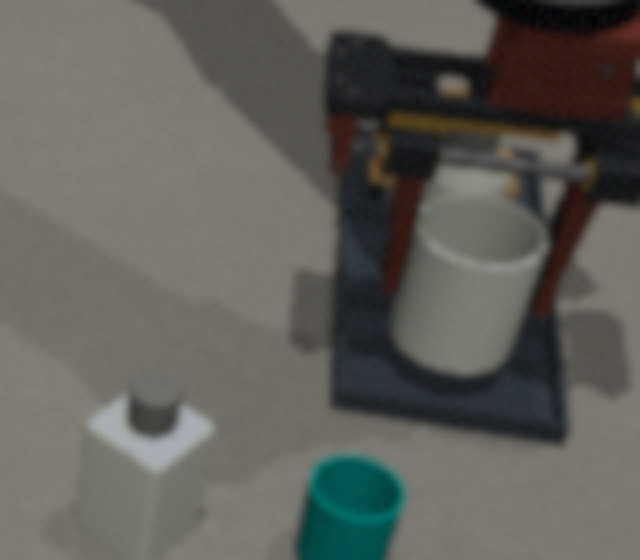

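The cup hangs over the far bay, centred. Lowering and releasing.

Call:
step_arm(increments=[{"tx": 0, "ty": 0, "tz": 10, "twist": 0}, {"tx": 0, "ty": 0, "tz": 7, "twist": 0}, {"tx": 0, "ty": 0, "tz": 3.5, "twist": 0}, {"tx": 0, "ty": 0, "tz": 0, "twist": 0}, {"tx": 0, "ty": 0, "tz": 0, "twist": 0}])

```text
clock: 18.5
ee_pos: [567.8, 296.2, 57.2]
eef_rot: [[0.988, -0.154, -0.0], [-0.154, -0.988, 0.0], [-0.0, -0.0, -1.0]]
wrist_force: [-1.0, 0.7, 1.8]
finger_gap: 63.5
grip_force: 15.0
```

Call:
step_arm(increments=[{"tx": 0, "ty": 0, "tz": 0, "twist": 0}, {"tx": 0, "ty": 0, "tz": 0, "twist": 0}, {"tx": 0, "ty": 0, "tz": 0, "twist": 0}, {"tx": 0, "ty": 0, "tz": 0, "twist": 0}], fingers=0.95)

```text
clock: 18.9
ee_pos: [567.9, 296.1, 57.0]
eef_rot: [[0.988, -0.154, -0.0], [-0.154, -0.988, -0.0], [-0.0, 0.0, -1.0]]
wrist_force: [0.4, -0.5, -0.2]
finger_gap: 85.8
grip_force: 0.0
```

Call:
step_arm(increments=[{"tx": 0, "ty": 0, "tz": -45, "twist": 0}, {"tx": 0, "ty": 0, "tz": -45, "twist": 0}, {"tx": 0, "ty": 0, "tz": -40, "twist": 0}, {"tx": 19.6, "ty": 39.2, "tz": 0, "twist": 0}, {"tx": 19.6, "ty": 39.2, "tz": 0, "twist": 0}, {"tx": 19.6, "ty": 39.2, "tz": 0, "twist": 0}, {"tx": 19.6, "ty": 39.2, "tz": 0, "twist": 0}, {"tx": 19.6, "ty": 39.2, "tz": 0, "twist": 0}, {"tx": 19.6, "ty": 39.2, "tz": 0, "twist": 0}, {"tx": 19.6, "ty": 39.2, "tz": 0, "twist": 0}, {"tx": 19.6, "ty": 39.2, "tz": 0, "twist": 0}, {"tx": 19.6, "ty": 39.2, "tz": 0, "twist": 0}])

```text
clock: 20.1
ee_pos: [688.4, -81.3, 187.2]
eef_rot: [[0.988, -0.154, 0.0], [-0.154, -0.988, -0.0], [0.0, -0.0, -1.0]]
wrist_force: [1.0, 0.4, -0.5]
finger_gap: 85.6
grip_force: 0.0
```

Call:
step_arm(increments=[{"tx": 19.6, "ty": 39.2, "tz": 0, "twist": 0}, {"tx": 0, "ty": 0, "tz": 0, "twist": 0}, {"tx": 0, "ty": 0, "tz": 0, "twist": 0}, {"tx": 0, "ty": 0, "tz": 0, "twist": 0}], fingers=0.75)

```text
clock: 20.5
ee_pos: [701.2, -119.6, 186.9]
eef_rot: [[0.988, -0.152, -0.0], [-0.152, -0.988, 0.001], [-0.001, -0.001, -1.0]]
wrist_force: [0.0, 1.2, -0.3]
finger_gap: 76.6
grip_force: 0.0
```

```bash
python3 -c "
from h import *;wsnap('w5');print(sense()['ee_pos'],sense()['joints'].round(0));print('red',wpix('w4',(529,48),62))"
```

```text
[ 701.31176126 -119.13267928  187.08006815] [  5.  35.   2.  82.  -1.  64. -92.]
red [ 708.8 -236.9]
```

View pics/w5.png

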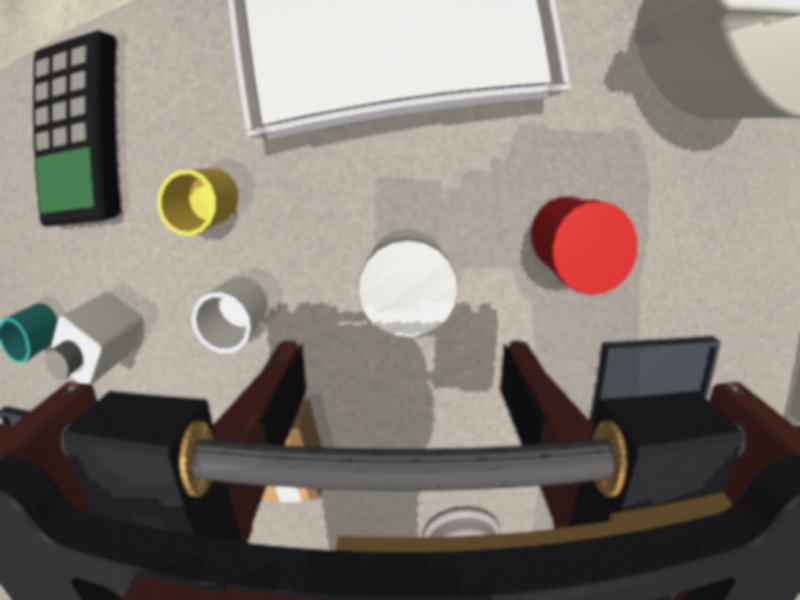

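The jar lid is at (408,287), the small cup's rim at (222,321) and the red jar at (595,247), well clear.

```bash
python3 -c "
from h import *
d=np.load('w5.npz')
for n,q,z in(('jar',(408,287),62),('small',(222,321),48),('yellow',(188,202),48)):
    w=np.array([*wpix('w5',q,z),0])-np.array([*d['p'][:2],0]); print(n,wpix('w5',q,z),'tool',(d['R'].T@w).round(1))"
```

```text
jar [ 704.3 -122.4] tool [ 3.4  2.3 -0. ]
small [696.    5.4] tool [ -24.2 -122.8    0.2]
yellow [778.5   9.5] tool [ 5.670e+01 -1.394e+02  1.000e-01]
```

Call:
step_arm(increments=[{"tx": 1.5, "ty": 2, "tz": 0, "twist": 0}, {"tx": 0, "ty": 0, "tz": 40, "twist": 0}, {"tx": 0, "ty": 0, "tz": 40, "twist": 0}, {"tx": 0, "ty": 0, "tz": 35, "twist": 0}, {"tx": 0, "ty": 0, "tz": 19, "twist": 0}, {"tx": 0, "ty": 0, "tz": 0, "twist": 0}, {"tx": 0, "ty": 0, "tz": 0, "twist": 0}])

```text
clock: 21.25
ee_pos: [702.9, -122.8, 53.7]
eef_rot: [[0.988, -0.153, 0.0], [-0.153, -0.988, 0.0], [0.0, -0.0, -1.0]]
wrist_force: [0.2, 0.2, 0.7]
finger_gap: 77.3
grip_force: 0.0
```

Call:
step_arm(increments=[{"tx": 0, "ty": 0, "tz": 0, "twist": 0}, {"tx": 0, "ty": 0, "tz": 0, "twist": 0}, {"tx": 0, "ty": 0, "tz": 0, "twist": 0}, {"tx": 0, "ty": 0, "tz": 0, "twist": 0}, {"tx": 0, "ty": 0, "tz": 0, "twist": 0}, {"tx": 0, "ty": 0, "tz": 0, "twist": 0}], fingers=-1, newtons=25)

```text
clock: 21.85
ee_pos: [703.5, -123.5, 54.9]
eef_rot: [[0.988, -0.153, 0.002], [-0.153, -0.988, -0.0], [0.002, -0.0, -1.0]]
wrist_force: [-1.1, 0.2, 7.0]
finger_gap: 59.4
grip_force: 25.0
```

Call:
step_arm(increments=[{"tx": 0, "ty": 0, "tz": -45, "twist": 0}, {"tx": 0, "ty": 0, "tz": -45, "twist": 0}, {"tx": -17.5, "ty": 35.9, "tz": 0, "twist": 0}, {"tx": -17.5, "ty": 35.9, "tz": 0, "twist": 0}, {"tx": -17.5, "ty": 35.9, "tz": 0, "twist": 0}, {"tx": -17.5, "ty": 35.9, "tz": 0, "twist": 0}, {"tx": -17.5, "ty": 35.9, "tz": 0, "twist": 0}, {"tx": -17.5, "ty": 35.9, "tz": 0, "twist": 0}, {"tx": 0, "ty": 0, "tz": 30, "twist": 0}, {"tx": 0, "ty": 0, "tz": 20, "twist": 0}, {"tx": 0, "ty": 0, "tz": 0, "twist": 0}, {"tx": 0, "ty": 0, "tz": 0, "twist": 0}])

```text
clock: 23.05
ee_pos: [565.8, -320.1, 93.4]
eef_rot: [[0.988, -0.153, -0.0], [-0.153, -0.988, 0.0], [-0.0, -0.0, -1.0]]
wrist_force: [0.1, 0.7, -0.4]
finger_gap: 59.2
grip_force: 25.0
```

```bash
python3 -c "
from h import *;s=sense();wsnap('w6');print(s['ee_pos'],s['joints'].round(0),s['finger_gap'])"
```

```text
[ 565.76358036 -320.06346846   93.38029162] [ 24.  35.   2.  96.  -2.  50. -72.] 59.2058231022135
```

View pics/w6.png

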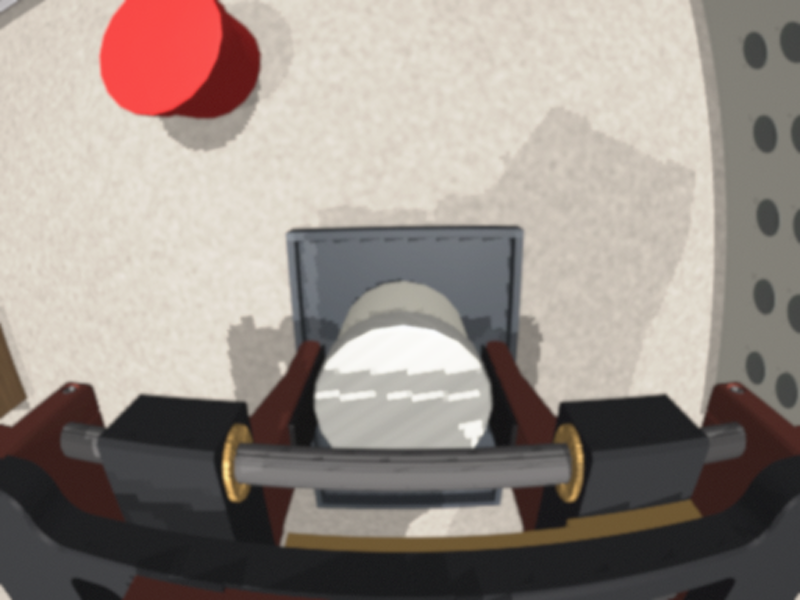

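The jar is held upright over the far bay, between the rim edges at columns 289 and 522. Lowering.

Call:
step_arm(increments=[{"tx": 0, "ty": 0, "tz": 20, "twist": 0}, {"tx": 0, "ty": 0, "tz": 9, "twist": 0}, {"tx": 0, "ty": 0, "tz": 4, "twist": 0}, {"tx": 0, "ty": 0, "tz": 2.5, "twist": 0}, {"tx": 0, "ty": 0, "tz": 0, "twist": 0}, {"tx": 0, "ty": 0, "tz": 0, "twist": 0}])

```text
clock: 23.7
ee_pos: [566.1, -320.2, 58.8]
eef_rot: [[0.988, -0.153, 0.001], [-0.153, -0.988, -0.0], [0.001, 0.0, -1.0]]
wrist_force: [-3.4, 2.0, 6.7]
finger_gap: 59.1
grip_force: 25.0
```

Call:
step_arm(increments=[{"tx": 0, "ty": 0, "tz": 0, "twist": 0}, {"tx": 0, "ty": 0, "tz": 0, "twist": 0}, {"tx": 0, "ty": 0, "tz": 0, "twist": 0}, {"tx": 0, "ty": 0, "tz": 0, "twist": 0}], fingers=0.9)

```text
clock: 24.1
ee_pos: [565.8, -320.3, 57.6]
eef_rot: [[0.988, -0.154, 0.0], [-0.154, -0.988, -0.0], [0.0, 0.0, -1.0]]
wrist_force: [-0.6, 0.5, -0.3]
finger_gap: 82.9
grip_force: 0.0
```

Call:
step_arm(increments=[{"tx": 0, "ty": 0, "tz": -45, "twist": 0}, {"tx": 0, "ty": 0, "tz": -45, "twist": 0}, {"tx": 0, "ty": 0, "tz": -40, "twist": 0}, {"tx": 9.6, "ty": -42.7, "tz": 0, "twist": 0}, {"tx": 9.6, "ty": -42.7, "tz": 0, "twist": 0}, {"tx": 9.6, "ty": -42.7, "tz": 0, "twist": 0}, {"tx": 9.6, "ty": -42.7, "tz": 0, "twist": 0}, {"tx": 9.6, "ty": -42.7, "tz": 0, "twist": 0}, {"tx": 9.6, "ty": -42.7, "tz": 0, "twist": 0}, {"tx": 9.6, "ty": -42.7, "tz": 0, "twist": 0}, {"tx": 9.6, "ty": -42.7, "tz": 0, "twist": 0}, {"tx": 0, "ty": 0, "tz": 0, "twist": 0}])

```text
clock: 25.3
ee_pos: [695.2, 15.0, 187.0]
eef_rot: [[0.99, -0.144, 0.0], [-0.144, -0.99, 0.005], [-0.0, -0.005, -1.0]]
wrist_force: [0.5, 0.1, 0.0]
finger_gap: 83.5
grip_force: 0.0
```

Call:
step_arm(increments=[{"tx": 0, "ty": 0, "tz": 0, "twist": 0}, {"tx": 0, "ty": 0, "tz": 0, "twist": 0}, {"tx": 0, "ty": 0, "tz": 0, "twist": 0}], fingers=0.55)

```text
clock: 25.6
ee_pos: [693.8, 3.3, 187.7]
eef_rot: [[0.988, -0.156, -0.0], [-0.156, -0.988, -0.001], [0.0, 0.001, -1.0]]
wrist_force: [0.3, -0.5, -0.4]
finger_gap: 68.5
grip_force: 0.0
```

```bash
python3 -c "
from h import *;s=sense();wsnap('w7');print(s['ee_pos'],s['joints'].round(0),s['finger_gap'])"
```

```text
[693.78577639   3.26759311 187.70807994] [  -4.   33.   -0.   84.    0.   63. -103.] 68.54900271163433
```

View pics/w7.png

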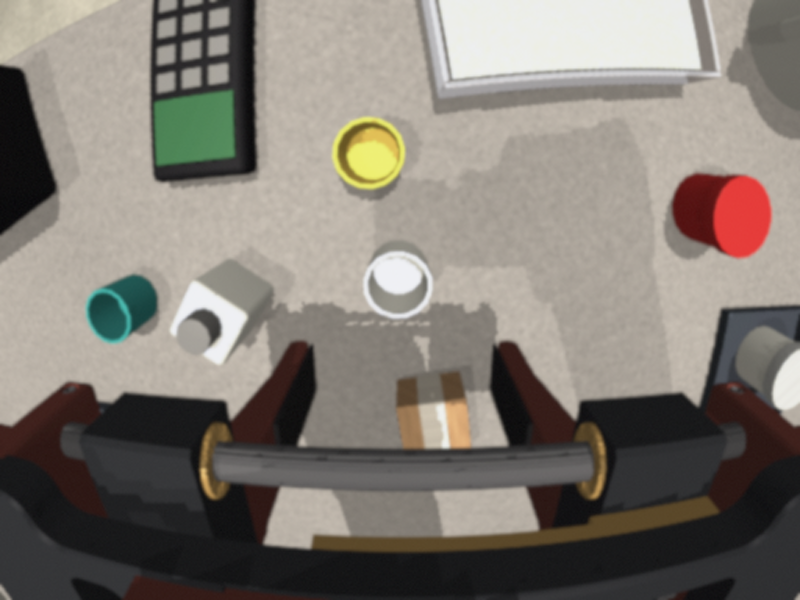

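The small cup's rim is centred at (397,284). The jar stands in tray2's far bay, at right.

```bash
python3 -c "
from h import *
d=np.load('w7.npz')
for n,q,z in(('small',(397,284),48),('sq',(199,332),91)):
    w=np.array([*wpix('w7',q,z),0])-np.array([*d['p'][:2],0]); print(n,wpix('w7',q,z),'tool',(d['R'].T@w).round(1))"
```

```text
small [695.7   7.1] tool [ 1.3 -4.1 -0. ]
sq [697.  124.2] tool [-1.570e+01 -1.199e+02 -1.000e-01]
```

Call:
step_arm(increments=[{"tx": 1, "ty": -3, "tz": 0, "twist": 0}, {"tx": 0, "ty": 0, "tz": 40, "twist": 0}, {"tx": 0, "ty": 0, "tz": 40, "twist": 0}, {"tx": 0, "ty": 0, "tz": 40, "twist": 0}, {"tx": 0, "ty": 0, "tz": 20, "twist": 0}, {"tx": 0, "ty": 0, "tz": 10, "twist": 0}, {"tx": 0, "ty": 0, "tz": 0, "twist": 0}, {"tx": 0, "ty": 0, "tz": 0, "twist": 0}])

```text
clock: 26.45
ee_pos: [696.4, 8.2, 38.9]
eef_rot: [[0.988, -0.154, 0.002], [-0.154, -0.988, 0.0], [0.002, -0.0, -1.0]]
wrist_force: [-0.6, 0.0, 0.8]
finger_gap: 68.1
grip_force: 0.0
```

Call:
step_arm(increments=[{"tx": 0, "ty": 0, "tz": 0, "twist": 0}, {"tx": 0, "ty": 0, "tz": 0, "twist": 0}, {"tx": 0, "ty": 0, "tz": 0, "twist": 0}, {"tx": 0, "ty": 0, "tz": 0, "twist": 0}, {"tx": 0, "ty": 0, "tz": 0, "twist": 0}, {"tx": 0, "ty": 0, "tz": 0, "twist": 0}], fingers=-1, newtons=12)

```text
clock: 27.05
ee_pos: [695.9, 8.3, 38.4]
eef_rot: [[0.988, -0.154, 0.001], [-0.154, -0.988, -0.0], [0.001, -0.0, -1.0]]
wrist_force: [-0.8, -0.4, 6.4]
finger_gap: 42.7
grip_force: 12.0
```

Call:
step_arm(increments=[{"tx": 0, "ty": 0, "tz": -40, "twist": 0}, {"tx": 0, "ty": 0, "tz": -40, "twist": 0}, {"tx": 0, "ty": 0, "tz": -35, "twist": 0}, {"tx": -17.9, "ty": 38.3, "tz": 0, "twist": 0}, {"tx": -17.9, "ty": 38.3, "tz": 0, "twist": 0}, {"tx": -17.9, "ty": 38.3, "tz": 0, "twist": 0}, {"tx": -17.9, "ty": 38.3, "tz": 0, "twist": 0}, {"tx": -17.9, "ty": 38.3, "tz": 0, "twist": 0}, {"tx": -17.9, "ty": 38.3, "tz": 0, "twist": 0}, {"tx": -17.9, "ty": 38.3, "tz": 0, "twist": 0}, {"tx": -17.9, "ty": 38.3, "tz": 0, "twist": 0}, {"tx": -17.9, "ty": 38.3, "tz": 0, "twist": 0}])

```text
clock: 28.25
ee_pos: [482.2, -308.6, 152.6]
eef_rot: [[0.988, -0.153, -0.0], [-0.153, -0.988, 0.0], [-0.0, -0.0, -1.0]]
wrist_force: [-0.1, 0.1, -0.1]
finger_gap: 42.9
grip_force: 12.0
```

Call:
step_arm(increments=[{"tx": 0, "ty": 0, "tz": 40, "twist": 0}, {"tx": 0, "ty": 0, "tz": 30, "twist": 0}, {"tx": 0, "ty": 0, "tz": 10, "twist": 0}, {"tx": 0, "ty": 0, "tz": 0, "twist": 0}, {"tx": 0, "ty": 0, "tz": 0, "twist": 0}])

```text
clock: 28.75
ee_pos: [484.2, -307.5, 73.5]
eef_rot: [[0.988, -0.153, 0.001], [-0.153, -0.988, -0.0], [0.001, 0.0, -1.0]]
wrist_force: [0.1, 0.6, -0.6]
finger_gap: 42.4
grip_force: 12.0
```

Call:
step_arm(increments=[{"tx": 0, "ty": 0, "tz": 15, "twist": 0}, {"tx": 0, "ty": 0, "tz": 9, "twist": 0}, {"tx": 0, "ty": 0, "tz": 4, "twist": 0}, {"tx": 0, "ty": 0, "tz": 2.5, "twist": 0}, {"tx": 0, "ty": 0, "tz": 0, "twist": 0}, {"tx": 0, "ty": 0, "tz": 0, "twist": 0}])

```text
clock: 29.35
ee_pos: [483.5, -307.6, 42.2]
eef_rot: [[0.988, -0.154, 0.0], [-0.154, -0.988, -0.0], [0.0, 0.0, -1.0]]
wrist_force: [-0.2, 0.7, -0.7]
finger_gap: 42.8
grip_force: 12.0
```

Call:
step_arm(increments=[{"tx": 0, "ty": 0, "tz": 0, "twist": 0}, {"tx": 0, "ty": 0, "tz": 0, "twist": 0}, {"tx": 0, "ty": 0, "tz": 0, "twist": 0}, {"tx": 0, "ty": 0, "tz": 0, "twist": 0}, {"tx": 0, "ty": 0, "tz": -20, "twist": 0}, {"tx": 0, "ty": 0, "tz": -40, "twist": 0}, {"tx": 0, "ty": 0, "tz": -40, "twist": 0}, {"tx": 0, "ty": 0, "tz": -40, "twist": 0}, {"tx": 0, "ty": 0, "tz": -40, "twist": 0}], fingers=0.5)

```text
clock: 30.25
ee_pos: [483.2, -307.4, 223.9]
eef_rot: [[0.988, -0.154, 0.0], [-0.154, -0.988, -0.0], [0.0, 0.0, -1.0]]
wrist_force: [0.6, 0.0, 0.1]
finger_gap: 65.7
grip_force: 0.0
```

Call:
step_arm(increments=[{"tx": -20, "ty": 35, "tz": 0, "twist": 0}, {"tx": -20, "ty": 35, "tz": 0, "twist": 0}, {"tx": -20, "ty": 35, "tz": 0, "twist": 0}, {"tx": -20, "ty": 35, "tz": 0, "twist": 0}, {"tx": -20, "ty": 35, "tz": 0, "twist": 0}, {"tx": -20, "ty": 35, "tz": 0, "twist": 0}, {"tx": -20, "ty": 35, "tz": 0, "twist": 0}, {"tx": 0, "ty": 0, "tz": 0, "twist": 0}, {"tx": 0, "ty": 0, "tz": 0, "twist": 0}])

```text
clock: 31.15
ee_pos: [306.5, -528.6, 221.9]
eef_rot: [[0.988, -0.156, -0.0], [-0.156, -0.988, 0.0], [-0.0, -0.0, -1.0]]
wrist_force: [-0.1, 1.0, 0.2]
finger_gap: 65.6
grip_force: 0.0
```

```bash
python3 -c "
from h import *
t=cv2.resize(imaging.snapshot('top')[:,:,::-1],(800,600),interpolation=cv2.INTER_CUBIC)[130:520,90:690]
s=imaging.snapshot('scene')[:,:,::-1]
o=np.zeros((600,700,3),np.uint8);o[:390,:600]=t
a=cv2.resize(s[120:240,90:185],None,fx=1.75,fy=1.75);b=cv2.resize(s[120:240,370:450],None,fx=1.75,fy=1.75)
o[390:390+a.shape[0],:a.shape[1]]=a;o[390:390+b.shape[0],300:300+b.shape[1]]=b
cv2.imwrite('pics/end.png',o)"
```

```text
(no output)
```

View pics/end.png

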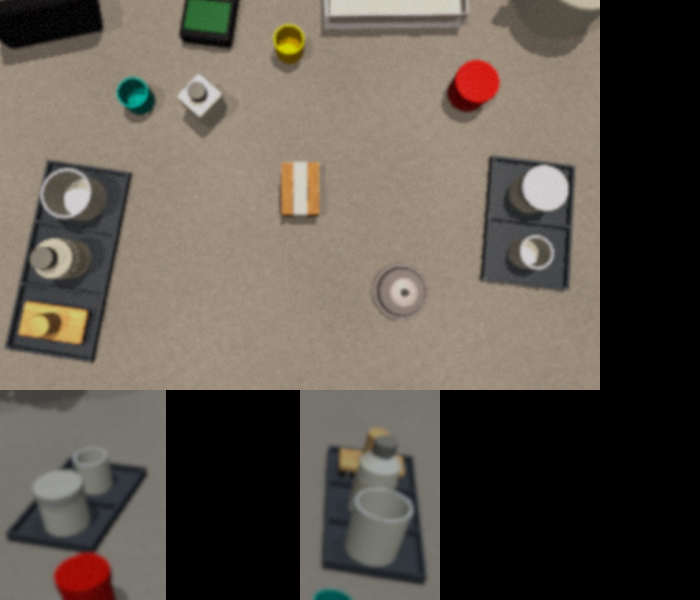

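All five items sit upright in their bays: cup (70,195), bottle (58,260), brush (53,324), jar (543,190) and small cup (533,253). The carton, square bottle, bell and look-alikes haven't moved.

```bash
python3 -c "
from cell import workorder;print(workorder.finish_job())"
```

```text
the job is handed in; nothing more can be done
None
```

Both wash kits are made up as asked, and the job was handed in about 31 s into the 122 s allowed; the hand-in returned no verdict.

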